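# Lay out a cleaned centrifuge rotor for reassembly

## Task

Lay out the cleaned centrifuge rotor for reassembly: seat the big flanged hub flange down on the stand's spigot, fully home, then seat the small flanged cap flange down on top of it on the same spigot. Stand the four-hole tube insert upright midway between the stand and the low white rack, in line with them, and the white lidded pot upright behind the middle of that rack (on the side away from the robot) with a gap of about 25 mm. Do not tip over the amber bottle.

Things in the scene. Friction and masses are not known exactly. Their poses are not given: they have to be found in the camera images.
- stand: Assembly stand, fixed to the bench: bright steel base plate 90 x 90 mm, 12 mm thick, with a vertical spigot at its centre, 16 mm in diameter, its tip 78 mm above the bench, the top 10 mm tapering to 6 mm. Origin at the centre of the underside, on the bench, on the spigot's axis; z up; x roughly away from the robot; y points along the line through stand and rack, to the robot's left. The stand stands left or right of the rack, 238 to 250 mm from it, centre to centre.
- rack: Low white tube rack, fixed to the bench, with six short black-capped tubes (2 x 3): 60 mm deep (x) by 90 mm long (y), frame 40 mm high, caps up to 63 mm. Origin at the centre of its underside, on the bench; x points away from the robot (that side is 'behind'), y to the robot's left. The other racks, yellow, blue and white at the bench's edges, are larger and full of violet- or white-capped tubes: not part of the job.
- hub_mid (a point): Big hub, loose, bare aluminium, 300 g: flange 70 mm in diameter and 8 mm thick at the bottom, barrel 44 mm in diameter above it, 44 mm high in all, a 19 mm bore right through. Starts flange down. The point is at its centre, on the axis, 22 mm above its underside; z up.
- cap_mid (a point): Small end cap, loose, dark steel, 150 g: flange 52 mm in diameter and 6 mm thick at the bottom, boss 32 mm in diameter above it, 34 mm high in all, a 19 mm bore right through. Starts flange down. The point is at its centre, on the axis, 17 mm above its underside; z up.
- insert_mid (a point): Tube insert, loose, grey plastic block with four 16 mm holes in its top, 120 g: 44 mm (x) by 54 mm (y) by 45 mm high. Starts upright. The point is at its centre, 22.5 mm above its underside; z up. It may stand turned at any angle when set down.
- pot_mid (a point): Lidded pot of spindle grease, loose, round, all white, 44 mm in diameter, 50 mm high, 90 g. Starts upright. The point is at its centre, 25 mm above its underside; z up.
- dropper_mid (a point): Amber glass bottle with a black cap, loose, 36 mm in diameter, 80 mm high, standing beyond the stand and rack; to be left standing. The point is at its centre, 40 mm above its underside.
Not all that is in view belongs to the job. Leave any green or pink look-alike of the part that bears pot_mid alone.

How it is judged:
By the outcome, as a careful person would: the job done as asked, in the order asked, and still so for the second after the job is handed in, with the robot touching nothing.
It also fails if it takes over 128 s, if anything falls off the work surface, if the arm or the gripper's body presses on something with over 40 N, if the wrist force passes 120 N, or if a joint passes its speed limit or range.

## Robot

A 6-joint arm with a two-finger parallel gripper is mounted at the origin on the work surface. World frame = base frame: x ahead of the robot, y to its left, z up, the work surface at z = 0. Lengths are in mm, angles in rad, forces in N, time in s.
With the tool pointing down it reaches from about 350 to 975 mm from the base axis. Payload 7.1 kg.
Tool frame: the origin (TCP) lies at the very end of the fingers, on their centre line; the grasp point (between the pads) lies 19 mm behind it; z points along the fingers, x is the direction in which the jaws open and shut, and the axes are right-handed (so a half turn about z gives the same grasp; the last joint's range is limited). The gripper opens to 88 mm and grips with 3 to 60 N. Pads are 20 mm wide; open, the fingers measure 115 mm over their backs; the gripper's body (75 mm by 178 mm) begins 61 mm behind the grasp point.
Start: joints at [1.113, 0.423, 1.63, -0, 1.089, -0.019], TCP at [265.501, 565.786, 222.675] pointing down, gripper open.
Joint ranges: [-3, 3], [-0.9, 2.11], [0.09, 2.58], [-1.31, 4.45], [0.11, 2.69], [-2.54, 2.54]. Speed limits (rad/s): [2.39, 2.39, 3.01, 3.14, 3.14, 3.14].

## Interface

Orientations are given as a unit quaternion [x, y, z, w].
In Python, from station import env gives the robot as it stands.
- The arm moves only by the tool servo_tool, never from a script. Its argument "deltas" is a list of rows, each a list of 7 numbers: the closure, from -1 (fully open) to 1 (shut), then the shift along the world's x, y, z in cm, then the turn, a rotation vector about the world's x, y, z in rad. A call has 1 to 10 rows; each row is the pose to reach, as a shift and turn from the pose measured when the call began; what a row does not reach only later rows make up. A row lasts 1/12 s, in which the tool goes at most 41.7 mm and 7.16 degrees, less where a joint would pass 70% of its speed; a pose out of reach is approached as far as the arm can. A call with a gripper value outside its range is refused whole. The fingers move at their own pace and stop on an object; "grip_force" is the grip in N (left out, the last holds). Time passes only in rows, so rows that repeat a pose let the fingers close. It gives the time, the measured TCP pose, the force and the opening at its end, in the units of the state.
- env.get_state(): the state, without advancing time (a new reading comes with each control period).
- env.get_image(name): name is "side" or "top"; returns the picture (480x640x3 uint8, red, green, blue); there is no depth.
- env.camera_model(name): a dict with "vfov" (degrees; the focal length in pixels is half the picture's height over the tangent of half this angle, whatever the lens; pixels are square), "cx", "cy" (the principal point, pixels), "distortion" ([k1, k2, p1, p2, k3] as OpenCV has them; the pictures are not rectified), "R" (3x3) and "t" (3): a world point X has camera coordinates R X + t. Camera axes: x right, y down, z forward; pixel columns grow to the right and rows downward; lengths in mm; the calibration is good to about 2 mm. A picture is of the moment at which its call begins. camera_model takes no time and is no camera call.
- env.hand_in(): hands the job in, once; it reports no verdict.
Trained networks look in the newest picture that a camera, given by its name, has taken for a name from the list of things; names that differ only in an ending like _2 or _b are one class to them, and where a whole thing is asked for, a point or a joint stands for the part that bears it (a point fixed in the world has none). Each returns a list of dicts, best first, with "confidence" (0 to 1); they miss things now and then, are a little off and sometimes report something else, mostly with a low value. They report only what shows in the picture. A call takes as long as a camera call. They do not tell look-alikes from the thing itself.
- env.regions_of(name, camera): "mask" (480x640 bool, what is visible of it) and "position" ([row, column] in pixels, amid what is visible of it).
The state is a dict: "time_s": time; "q": joint angles; "qvel": joint speeds; "tau": joint torques, N m; "eef_pos": TCP position; "eef_rot": TCP orientation; "force": force on the tool from outside, world axes, zero at the start; "moment": the same for the moment, N m; "width": finger opening in mm.
Only numpy, scipy, OpenCV 4.12 (cv2) and the standard library are available. Lean on these libraries where they do the work, as an engineer would, in place of code of your own. Each camera call takes 0.05 s, during which the arm holds its last target.

## Working session

There is one attempt and no reset: what is moved stays moved. The work goes in short steps, Python scripts to look and compute and a tool call to move; the robot and the scene stay as the last step left them, time stands still between calls to the robot, and variables do not carry over. Pictures are saved under pics/ and viewed, and the job is handed in when it is done.

Besides the shell and the picture viewer there is one more tool, called after "Emit:" in YAML: its name, and indented under it one key for each argument. servo_tool: Moves the arm, as the interface text tells. Its arguments: {"type":"object","properties":{"deltas":{"type":"array"},"grip_force":{"type":"number"}},"required":["deltas"]}

```bash
ls; mkdir -p pics
python3 - <<'E'
from station import env
import cv2,numpy as np
s=env.get_state();print(s)
for n in("side","top"):
    im=env.get_image(n);cv2.imwrite(f"pics/{n}0.png",im[:,:,::-1]);m=env.camera_model(n);print(n,m)
E
```

```text
pics
{'time_s': 0.0, 'q': array([ 1.11299332e+00,  4.23851832e-01,  1.63065569e+00,  3.24139840e-05,
        1.08856173e+00, -1.90156977e-02]), 'qvel': array([-0.00012468, -0.00199597,  0.00057987,  0.00095608,  0.00107378,
        0.00127743]), 'tau': array([-1.73553963e-03, -5.44625509e+01, -2.73664248e+01,  6.42806897e-02,
        2.26630789e-02, -1.41022260e-04]), 'eef_pos': array([265.27042687, 565.32914583, 221.9082961 ]), 'eef_rot': array([ 8.44054150e-01,  5.36257444e-01, -6.38043436e-04,  3.71743978e-04]), 'force': array([-0.52582146,  0.35216649, -0.35274772]), 'moment': array([-0.00579833,  0.02518145,  0.03283048]), 'width': 88.10483315066665}
side {'vfov': 46.04292170193728, 'cx': 316.9500025280701, 'cy': 234.73511959799924, 'distortion': array([0.04608106, 0.        , 0.        , 0.        , 0.        ]), 'R': array([[ 0.85312327, -0.52122648,  0.02244179],
       [-0.26654501, -0.47244126, -0.84009107],
       [ 0.44848014,  0.7107195 , -0.54198095]]), 't': array([-483.15322018,  207.66820826,  910.79145992])}
top {'vfov': 51.94521104962509, 'cx': 313.46346416471175, 'cy': 233.81198283185248, 'distortion': array([-0.13486268,  0.        ,  0.        ,  0.        ,  0.        ]), 'R': array([[ 2.92581969e-03, -9.99995680e-01, -2.83550932e-04],
       [-9.97552747e-01, -2.89886375e-03, -6.98578114e-02],
       [ 6.98566876e-02,  4.87248371e-04, -9.97556919e-01]]), 't': array([ -6.31880496, 531.17760917, 948.33125087])}
```

View pics/top0.png

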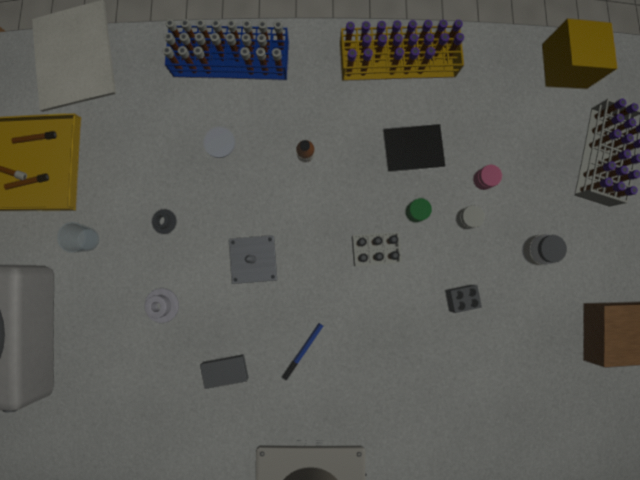

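View pics/side0.png

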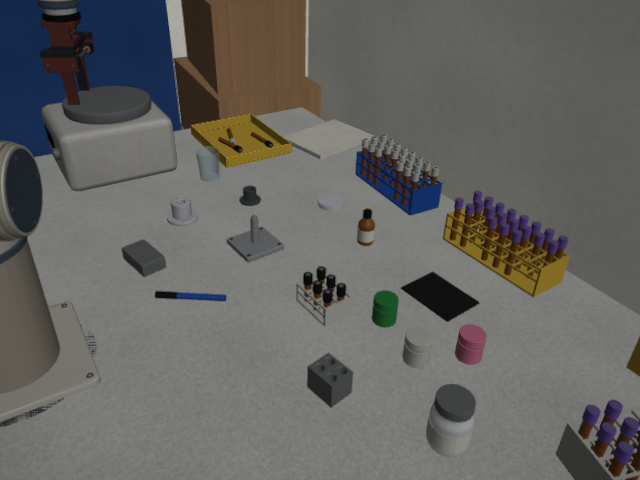

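The top view shows the stand at (252,259), rack (377,249), hub (160,306), cap (164,221), insert (463,298) and bottle (305,149). There are three pot candidates: white (471,217), green (419,210) and pink (488,177), plus a larger grey-lidded jar at (546,249). Only the all-white one fits.

```bash
cat > h.py <<'E'
from station import env
import cv2,numpy as np
from scipy.optimize import least_squares
def cam(n):
    m=env.camera_model(n);f=240/np.tan(np.radians(m["vfov"]/2))
    K=np.array([[f,0,m["cx"]],[0,f,m["cy"]],[0,0,1]]);return K,m["distortion"],np.array(m["R"]),np.array(m["t"])
def ray(n,uv):
    K,d,R,t=cam(n);p=cv2.undistortPoints(np.array([[uv]],float),K,d)[0,0]
    v=R.T@np.array([p[0],p[1],1]);return -R.T@t,v/np.linalg.norm(v)
def onz(n,uv,z):
    c,v=ray(n,uv);return c+v*(z-c[2])/v[2]
def proj(n,X):
    K,d,R,t=cam(n);return cv2.projectPoints(np.array(X,float).reshape(-1,1,3),cv2.Rodrigues(R)[0],t,K,d)[0][:,0]
def tri(a,b):
    c1,v1=ray("top",a);c2,v2=ray("side",b)
    A=np.stack([v1,-v2],1);s=np.linalg.lstsq(A,c2-c1,rcond=None)[0]
    p,q=c1+s[0]*v1,c2+s[1]*v2;return (p+q)/2,np.linalg.norm(p-q)
def silh(n,pos,prof,ang=0,box=None):
    # mask of solid: prof list of (radius,z) or box (lx,ly,h)
    m=np.zeros((480,640),np.uint8)
    if box:
        lx,ly,h=box;c,s=np.cos(ang),np.sin(ang)
        P=[[pos[0]+c*a-s*b,pos[1]+s*a+c*b,z] for a in(-lx/2,lx/2) for b in(-ly/2,ly/2) for z in(0,h)]
        parts=[P]
    else:
        th=np.linspace(0,2*np.pi,40,endpoint=False)
        parts=[[[pos[0]+r*np.cos(t),pos[1]+r*np.sin(t),z] for z in (z0,z1) for t in th] for r,z0,z1 in prof]
    for P in parts:
        hull=cv2.convexHull(proj(n,P).astype(np.float32))
        cv2.fillConvexPoly(m,np.round(hull*16).astype(np.int32),1,shift=4)
    return m.astype(bool)
PROF=dict(hub_mid=[(35,0,8),(22,0,44)],cap_mid=[(26,0,6),(16,0,34)],pot_mid=[(22,0,50)],dropper_mid=[(18,0,60),(8,0,80)])
def fit(masks,name,x0,prof=None,box=None):
    prof=prof or PROF.get(name)
    from scipy.optimize import minimize
    def cost(p):
        c=0
        for n,mk in masks.items():
            s=silh(n,p,prof,p[2] if len(p)>2 else 0,box);c+=1-(s&mk).sum()/max(1,(s|mk).sum())
        return c
    best=None
    angs=[None] if not box else list(np.radians(range(-90,90,20)))
    for a in angs:
        st=np.array(list(x0[:2])+([] if a is None else [a]))
        sx=np.vstack([st]+[st+np.eye(len(st))[i]*(8 if i<2 else .2) for i in range(len(st))])
        r=minimize(cost,st,method="Nelder-Mead",options=dict(initial_simplex=sx,xatol=.1,fatol=1e-4))
        if best is None or r.fun<best.fun:best=r
    return best.x,best.fun
E
python3 - <<'E'
from h import *
import pickle
D={}
for n in ["stand","rack","hub_mid","cap_mid","insert_mid","pot_mid","dropper_mid"]:
    for c in("top","side"):
        r=env.regions_of(n,c);D[n,c]=r
        for k in r[:4]:print(n,c,round(k["confidence"],2),np.round(k["position"]),k["mask"].sum())
pickle.dump(D,open("D.pkl","wb"))
a=cv2.imread("pics/top0.png");b=cv2.imread("pics/side0.png")
o=np.hstack([cv2.resize(a[150:270,390:530],None,fx=2.8,fy=2.8),cv2.resize(b[270:390,360:500],None,fx=2.8,fy=2.8)])
cv2.imwrite("pics/pots.png",cv2.convertScaleAbs(o,alpha=1.5))
o=np.hstack([cv2.resize(a[190:340,120:270],None,fx=2.6,fy=2.6),cv2.resize(b[170:320,130:280],None,fx=2.6,fy=2.6)])
cv2.imwrite("pics/hub.png",cv2.convertScaleAbs(o,alpha=1.5))
print(env.get_state()["time_s"])
E
```

```text
stand top 0.7 [256. 253.] 2057
stand side 0.71 [245. 253.] 1305
rack top 0.6 [249. 376.] 1521
rack side 0.82 [298. 322.] 2157
hub_mid top 0.63 [304. 160.] 959
hub_mid side 0.89 [214. 180.] 701
cap_mid top 0.76 [223. 164.] 504
cap_mid side 0.71 [297. 322.] 2139
cap_mid side 0.69 [198. 247.] 307
insert_mid top 0.79 [299. 462.] 845
insert_mid top 0.33 [259. 255.] 2086
insert_mid side 0.91 [377. 329.] 1756
insert_mid side 0.52 [245. 254.] 1240
pot_mid top 0.84 [214. 471.] 497
pot_mid top 0.67 [211. 418.] 475
pot_mid top 0.57 [179. 487.] 537
pot_mid side 0.76 [305. 385.] 765
pot_mid side 0.75 [343. 471.] 961
dropper_mid side 0.94 [230. 362.] 477
0.8
```

View pics/pots.png

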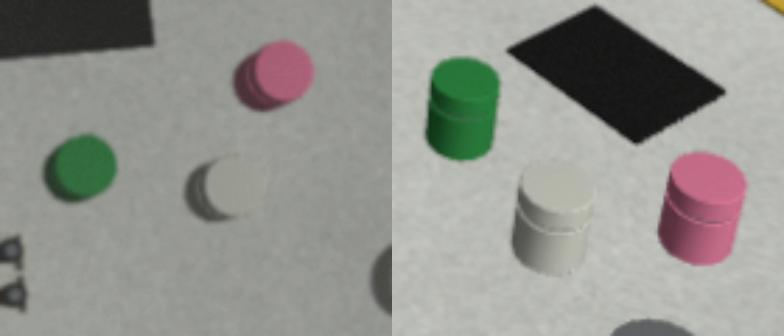

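View pics/hub.png

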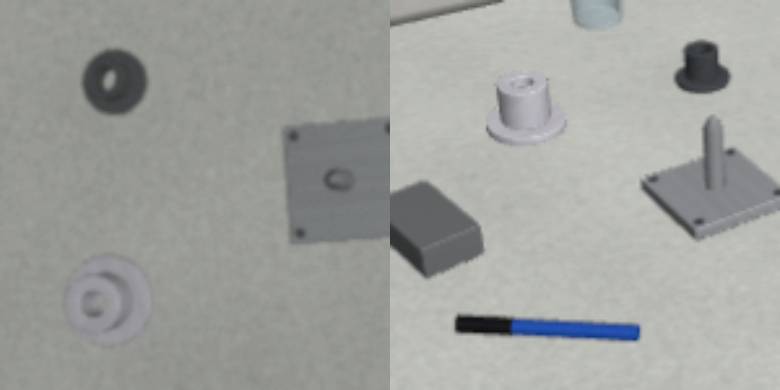

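The crops confirm it: the all-white pot is at top (471,217), side (417,348). The hub and cap are both flange down with open bores. Next I fit models to the masks.

```bash
cat > fit0.py <<'E'
from h import *
import pickle
D=pickle.load(open("D.pkl","rb"))
ims={c:cv2.imread(f"pics/{c}0.png") for c in("top","side")}
def near(n,c,uv):
    for k in D[n,c]:
        p=k["position"]
        if np.hypot(p[1]-uv[0],p[0]-uv[1])<15:return k["mask"]
G=dict(hub_mid=[(160,306),(180,213)],cap_mid=[(164,221),(249,196)],insert_mid=[(463,298),(329,377)],pot_mid=[(471,217),(417,348)],dropper_mid=[(305,149),(366,228)])
out={}
for n,(a,b) in G.items():
    x0,e=tri(a,b)
    ms={c:near(n,c,uv) for c,uv in zip(("top","side"),(a,b))}
    ms={c:m for c,m in ms.items() if m is not None}
    box=(44,54,45) if n=="insert_mid" else None
    p,f=fit(ms,n,x0,box=box)
    print(n,np.round(x0),round(e,1),list(ms),np.round(p,2),round(f,3))
    for c in ms:
        q,f1=fit({c:ms[c]},n,p,box=box);print("   ",c,np.round(q,2),round(f1,3))
    out[n]=p
# stand/rack boxes
for n,box,a in(("stand",(90,90,12),(252,259)),("rack",(60,90,63),(377,249))):
    x0=onz("top",a,20)
    for c in("top","side"):
        p,f=fit({c:near(n,c,a if c=="top" else ((253,245) if n=="stand" else (322,298)))},n,x0,box=box);print(n,c,np.round(p,2),round(f,3))
pickle.dump(out,open("out.pkl","wb"))
E
python3 fit0.py
```

```text
hub_mid [386. 300.  15.] 3.1 ['top', 'side'] [388.02 301.47] 0.135
    top [388.04 301.41] 0.062
    side [390.13 303.66] 0.041
cap_mid [555. 294.  17.] 2.0 ['top', 'side'] [557.15 298.69] 0.246
    top [557.15 298.69] 0.097
    side [558.36 303.42] 0.145
insert_mid [ 405. -298.   27.] 0.2 ['top', 'side'] [ 4.0566e+02 -2.9811e+02  2.2000e-01] 0.07
    top [ 4.0590e+02 -2.9747e+02  1.9000e-01] 0.047Traceback (most recent call last):
  File "fit0.py", line 19, in <module>
    q,f1=fit({c:ms[c]},n,p,box=box);print("   ",c,np.round(q,2),round(f1,3))
         ~~~^^^^^^^^^^^^^^^^^^^^^^^
  File "h.py", line 46, in fit
    r=minimize(cost,st,method="Nelder-Mead",options=dict(initial_simplex=sx,xatol=.1,fatol=1e-4))
    res = _minimize_neldermead(fun, x0, args, callback, bounds=bounds,
                               **options)
    fsim[j] = func(sim[j])
              ~~~~^^^^^^^^
    fx = function(np.copy(x), *(wrapper_args + args))
  File "h.py", line 39, in cost
    s=silh(n,p,prof,p[2] if len(p)>2 else 0,box);c+=1-(s&mk).sum()/max(1,(s|mk).sum())
  File "h.py", line 29, in silh
    hull=cv2.convexHull(proj(n,P).astype(np.float32))
                        ~~~~^^^^^
  File "h.py", line 13, in proj
    K,d,R,t=cam(n);return cv2.projectPoints(np.array(X,float).reshape(-1,1,3),cv2.Rodrigues(R)[0],t,K,d)[0][:,0]
            ~~~^^^
  File "h.py", line 5, in cam
    m=env.camera_model(n);f=240/np.tan(np.radians(m["vfov"]/2))
ValueError: time passes only in moves, steps and waits
```

```bash
python3 - <<'E'
from station import env
import pickle
pickle.dump({n:env.camera_model(n) for n in("top","side")},open("cams.pkl","wb"))
s=open("h.py").read().replace("m=env.camera_model(n)","m=CM[n]").replace("def cam(n)","import pickle\nCM=pickle.load(open('cams.pkl','rb'))\ndef cam(n)",1)
open("h.py","w").write(s)
E
cat >> fit0.py <<'E'
for c in ims:
    o=cv2.resize(cv2.convertScaleAbs(ims[c],alpha=1.5),None,fx=3,fy=3,interpolation=cv2.INTER_CUBIC)
    for n,p in out.items():
        parts=[None]
        for pr in ([None] if n=="insert_mid" else PROF[n]):
            s=silh(c,p,[pr] if pr else None,p[2] if len(p)>2 else 0,(44,54,45) if pr is None else None)
            cs,_=cv2.findContours(cv2.resize(s.astype(np.uint8),None,fx=3,fy=3),cv2.RETR_EXTERNAL,cv2.CHAIN_APPROX_NONE)
            cv2.drawContours(o,cs,-1,(0,0,255),1)
    cr={}
    tiles=[]
    for n,(a,b) in G.items():
        u,v=(a if c=="top" else b)
        tiles.append(cv2.resize(o[(v-40)*3:(v+40)*3,(u-40)*3:(u+40)*3],(260,260)))
    cv2.imwrite(f"pics/ov_{c}.png",np.vstack([np.hstack(tiles[:3]),np.hstack(tiles[3:]+[tiles[0]*0])]))
E
python3 fit0.py
```

```text
hub_mid [386. 300.  15.] 3.1 ['top', 'side'] [388.02 301.47] 0.135
    top [388.04 301.41] 0.062
    side [390.13 303.66] 0.041
cap_mid [555. 294.  17.] 2.0 ['top', 'side'] [557.15 298.69] 0.246
    top [557.15 298.69] 0.097
    side [558.36 303.42] 0.145
insert_mid [ 405. -298.   27.] 0.2 ['top', 'side'] [ 4.0566e+02 -2.9811e+02  2.2000e-01] 0.07
    top [ 4.0590e+02 -2.9747e+02  1.9000e-01] 0.047
    side [ 4.0531e+02 -2.9867e+02  2.2000e-01] 0.015
pot_mid [ 564. -316.   26.] 1.1 ['top'] [ 566.54 -314.94] 0.16
    top [ 566.54 -314.94] 0.16
dropper_mid [696.  12.  37.] 0.1 ['side'] [697.45  16.94] 0.202
    side [697.45  16.94] 0.202
stand top [4.8072e+02 1.1609e+02 6.0000e-02] 0.053
stand side [481.97 120.81  -1.44] 0.122
rack top [ 5.0022e+02 -1.2274e+02  6.0000e-02] 0.096
rack side [ 4.9817e+02 -1.2938e+02 -5.0000e-02] 0.172
```

```bash
cat > edge.py <<'E'
from h import *
from scipy.optimize import minimize
def grad(im):
    g=cv2.GaussianBlur(cv2.cvtColor(im,cv2.COLOR_BGR2GRAY),(0,0),0.7).astype(np.float32)
    return cv2.GaussianBlur(np.hypot(cv2.Sobel(g,cv2.CV_32F,1,0),cv2.Sobel(g,cv2.CV_32F,0,1)),(0,0),.6)
def sil_pts(c,p,kind,shp):
    # returns outline sample pts
    segs=[]
    if kind=="rev":
        th=np.linspace(0,2*np.pi,72,endpoint=False)
        circ=lambda r,z:np.stack([p[0]+r*np.cos(th),p[1]+r*np.sin(th),0*th+z],1)
        for r,z in shp: segs.append(circ(r,z))
        P=[proj(c,s) for s in segs]
    else:
        lx,ly,z=shp;ca,sa=np.cos(p[2]),np.sin(p[2])
        k=np.array([[-1,-1],[1,-1],[1,1],[-1,1],[-1,-1]])*[lx/2,ly/2]
        e=np.vstack([k[i]+(k[i+1]-k[i])*np.linspace(0.05,.95,25)[:,None] for i in range(4)])
        P=[proj(c,np.stack([p[0]+ca*e[:,0]-sa*e[:,1],p[1]+sa*e[:,0]+ca*e[:,1],0*e[:,0]+z],1))]
    return P
def refine(ims,p0,kind,shp,cams=("top","side"),rng=8):
    g={c:grad(ims[c]) for c in cams}
    def score(p):
        t=0
        for c in cams:
            for P in sil_pts(c,p,kind,shp):
                t+=np.sqrt(cv2.remap(g[c],P[:,0].astype(np.float32),P[:,1].astype(np.float32),cv2.INTER_LINEAR)).mean()
        return -t
    best=None
    for dx in np.arange(-rng,rng+.1,2):
        for dy in np.arange(-rng,rng+.1,2):
            for da in ([0] if kind=="rev" else np.radians([-8,-4,0,4,8])):
                q=np.array([p0[0]+dx,p0[1]+dy]+([] if kind=="rev" else [p0[2]+da]));s=score(q)
                if best is None or s<best[0]:best=(s,q)
    q=best[1];sx=np.vstack([q]+[q+np.eye(len(q))[i]*(1 if i<2 else .03) for i in range(len(q))])
    r=minimize(score,q,method="Nelder-Mead",options=dict(initial_simplex=sx,xatol=.02));return r.x,r.fun
E
cat > m1.py <<'E'
from edge import *
ims={c:cv2.imread(f"pics/{c}0.png") for c in("top","side")}
J=dict(hub=([389,302],"rev",[(35,8),(22,44)]),cap=([557,300],"rev",[(26,6),(16,34)]),pot=([566,-315],"rev",[(22,50)]),
 stand=([481,117,.06],"box",(90,90,12)),insert=([405.5,-298,.2],"box",(44,54,45)),hubbore=([389,302],"rev",[(9.5,44)]),capbore=([557,300],"rev",[(9.5,34)]),green=(onz("top",(419,210),50),"rev",[(22,50)]))
res={}
for n,(p,k,s) in J.items():
    for cs in(("top",),("side",),("top","side")):
        r,f=refine(ims,p,k,s,cs);print(n,cs,np.round(r,2),round(f,2))
    res[n]=(r,k,s)
for c in ims:
    tiles=[]
    o=cv2.resize(cv2.convertScaleAbs(ims[c],alpha=1.5),None,fx=4,fy=4,interpolation=cv2.INTER_CUBIC)
    for n in("hub","cap","pot","stand","insert","green"):
        r,k,s=res[n]
        for P in sil_pts(c,r,k,s):
            cv2.polylines(o,[np.round((P*4+1.5)).astype(int)],k=="rev",(0,0,255),1)
        u,v=P.mean(0).astype(int);tiles.append(cv2.resize(o[(v-33)*4:(v+33)*4,(u-33)*4:(u+33)*4],(264,264)))
    cv2.imwrite(f"pics/ed_{c}.png",np.vstack([np.hstack(tiles[:3]),np.hstack(tiles[3:])]))
E
python3 m1.py
```

```text
hub ('top',) [390.5  300.04] -8.32
hub ('side',) [384.18 286.32] -12.67
hub ('top', 'side') [385.79 294.62] -19.78
cap ('top',) [557.21 298.74] -17.64
cap ('side',) [556.39 296.  ] -23.67
cap ('top', 'side') [557.22 298.08] -40.91
pot ('top',) [ 565.73 -314.25] -5.75
pot ('side',) [ 564.81 -312.67] -5.32
pot ('top', 'side') [ 565.5  -314.18] -11.01
stand ('top',) [4.8105e+02 1.1591e+02 8.0000e-02] -7.38
stand ('side',) [4.7673e+02 1.1757e+02 7.0000e-02] -8.73
stand ('top', 'side') [4.8124e+02 1.1634e+02 9.0000e-02] -15.83
insert ('top',) [ 4.0818e+02 -2.9716e+02  1.7000e-01] -9.34
insert ('side',) [ 4.0536e+02 -2.9724e+02  2.0000e-01] -8.86
insert ('top', 'side') [ 4.0631e+02 -2.9750e+02  1.9000e-01] -17.67
hubbore ('top',) [388.13 299.56] -6.36
hubbore ('side',) [389.81 298.62] -6.64
hubbore ('top', 'side') [388.87 298.78] -12.94
capbore ('top',) [557.77 305.51] -8.7
capbore ('side',) [563.32 310.7 ] -11.76
capbore ('top', 'side') [562.85 305.08] -19.61
green ('top',) [ 577.76 -208.78] -8.95
green ('side',) [ 577.72 -210.45] -10.28
green ('top', 'side') [ 577.95 -209.82] -19.07
```

View pics/ed_top.png

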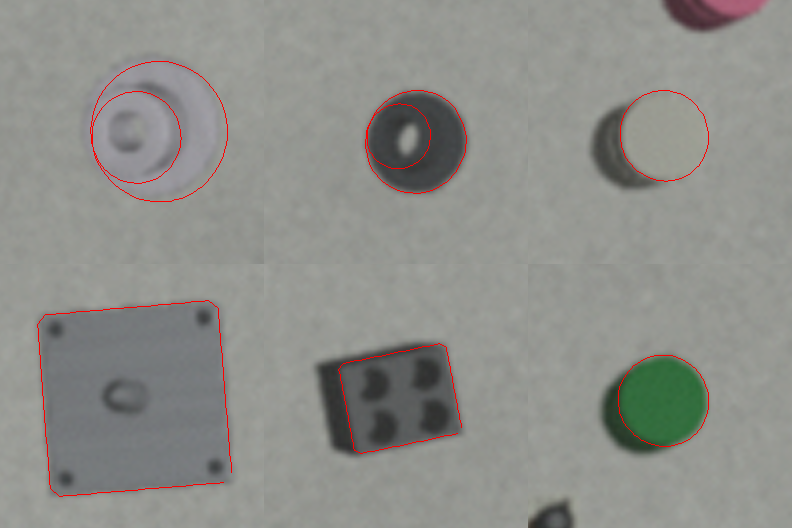

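View pics/ed_side.png

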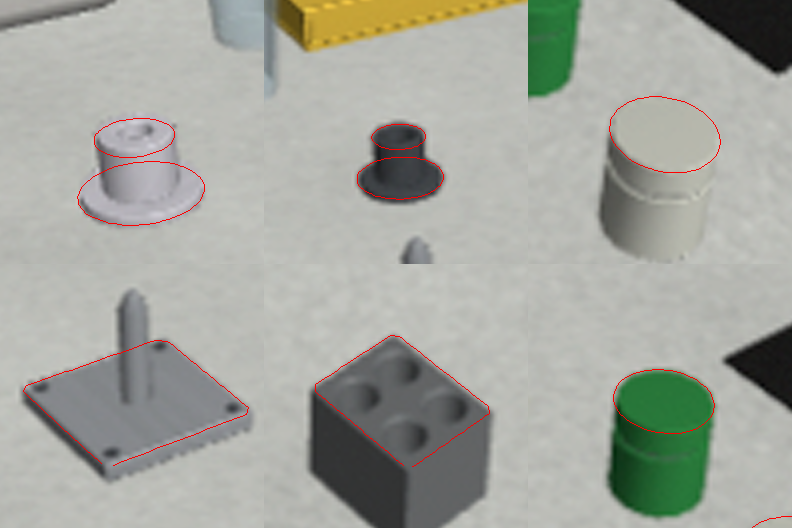

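Hub is about (389,301) and cap (557,298). Stand is about (481,116) at yaw 0.08, rack about (500,-123), pot (565.5,-314) and insert (406,-297.5) at yaw 0.19. Moving over the hub.

Emit:
servo_tool:
  deltas:
    - [-1,1.5,-3.5,0,0,0,0.05]
    - [-1,3,-7,0,0,0,0.15]
    - [-1,5,-11,0,0,0,0.25]
    - [-1,7,-15,0,0,0,0.35]
    - [-1,9,-19,0,0,0,0.44]
    - [-1,10.8,-23,0,0,0,0.44]
    - [-1,12.4,-26.4,0,0,0,0.44]
    - [-1,12.4,-26.4,-5,0,0,0.44]
    - [-1,12.4,-26.4,-9,0,0,0.44]
    - [-1,12.4,-26.4,-9,0,0,0.44]
  grip_force: 5

```text
time_s: 1.63
eef_pos: [387.2, 298.7, 128.3]
eef_rot: [0.707, 0.707, -0.004, -0.001]
force: [-1.1, -0.3, -0.8]
width: 87.7
```

Emit:
servo_tool:
  deltas:
    - [-1,0.2,0.25,-3.5,0,0,0]
    - [-1,0.2,0.25,-7,0,0,0]
    - [-1,0.2,0.25,-10,0,0,0]
    - [-1,0.2,0.25,-11.2,0,0,0]
    - [-1,0.2,0.25,-11.2,0,0,0]
    - [0.3,0.2,0.25,-11.2,0,0,0]
    - [0.3,0.2,0.25,-11.2,0,0,0]
    - [0.3,0.2,0.25,-11.2,0,0,0]
    - [0.3,0.2,0.25,-11.2,0,0,0]
    - [0.3,0.2,0.25,-11.2,0,0,0]
  grip_force: 5

```text
time_s: 2.47
eef_pos: [389.9, 301.7, 17.5]
eef_rot: [0.707, 0.707, -0.003, -0.0]
force: [-0.4, -0.0, 0.3]
width: 57.7
```

```bash
cat > snap.py <<'E'
import sys
from h import *
tag=sys.argv[1]
a=[]
for c in("top","side"):
    im=env.get_image(c)[:,:,::-1];cv2.imwrite(f"pics/{c}{tag}.png",im)
s=env.get_state();R=None
q=s["eef_rot"];print(round(s["time_s"],2),np.round(s["eef_pos"],1),np.round(q,4),"yaw",round(float(2*np.arctan2(q[1],q[0])),3),np.round(s["force"],1),round(s["width"],1),"q",np.round(s["q"],2))
E
python3 snap.py 1; python3 -c "
import cv2,numpy as np
a=cv2.imread('pics/top1.png');b=cv2.imread('pics/side1.png')
cv2.imwrite('pics/c1.png',cv2.convertScaleAbs(np.hstack([cv2.resize(a[230:370,90:230],None,fx=2.8,fy=2.8),cv2.resize(b[130:270,110:250],None,fx=2.8,fy=2.8)]),alpha=1.4))"
```

```text
2.57 [389.5 301.4  17. ] [ 7.075e-01  7.067e-01 -3.200e-03 -5.000e-04] yaw 1.57 [ 1.2 -1.1  0.4] 50.1 q [ 0.63  0.58  2.02  0.    0.55 -0.94]
```

View pics/c1.png

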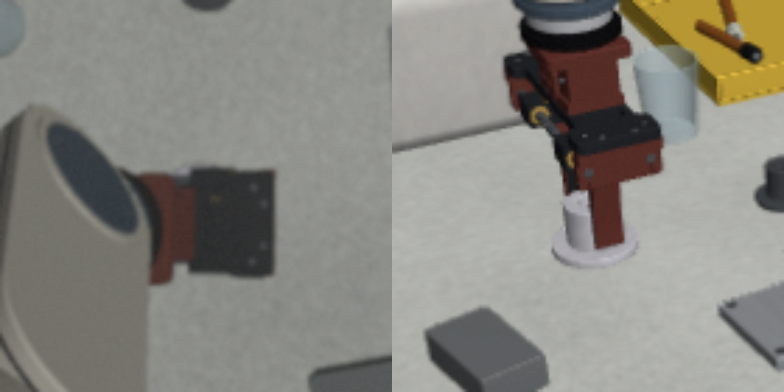

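The fingers straddle the barrel at side (180,210) and are still closing.

Emit:
servo_tool:
  deltas:
    - [0.3,0,0,-0.2,0,0,0]
    - [0.3,0,0,-0.2,0,0,0]
    - [0.3,0,0,-0.2,0,0,0]
    - [0.3,0,0,-0.2,0,0,0]

```text
time_s: 2.9
eef_pos: [389.7, 301.3, 15.3]
eef_rot: [0.707, 0.707, -0.003, -0.0]
force: [-0.9, -2.2, 5.8]
width: 43.0
```

Emit:
servo_tool:
  deltas:
    - [-0.6,0,0,0,0,0,0]
    - [-0.6,0,0,0,0,0,0]
    - [-0.6,0,0,0,0,0,0]
    - [-0.6,0,0,0,0,0,0]

```text
time_s: 3.23
eef_pos: [389.6, 301.3, 15.2]
eef_rot: [0.707, 0.707, -0.003, -0.0]
force: [0.4, -0.4, 0.5]
width: 66.4
```

Emit:
servo_tool:
  deltas:
    - [-0.6,0,0,0,0,0,-0.12]
    - [-0.6,0,0,0,0,0,-0.24]
    - [-0.6,0,0,0,0,0,-0.36]
    - [-0.6,0,0,0,0,0,-0.48]
    - [-0.6,0,0,0,0,0,-0.6]
    - [-0.6,0,0,0,0,0,-0.72]
    - [-0.6,0,0,0,0,0,-0.84]
    - [-0.6,0,0,0,0,0,-0.96]
    - [-0.6,0,0,0,0,0,-1.08]
    - [-0.6,0,0,0,0,0,-1.2]

```text
time_s: 4.07
eef_pos: [389.6, 301.3, 15.1]
eef_rot: [0.983, 0.181, -0.002, -0.002]
force: [-0.3, 0.4, 0.2]
width: 70.0
```

```bash
python3 snap.py 2
```

```text
4.17 [389.6 301.3  15.1] [ 0.9831  0.1832 -0.0025 -0.0022] yaw 0.369 [-0.5  0.   0.4] 70.1 q [0.63 0.59 2.02 0.01 0.54 0.25]
```

Emit:
servo_tool:
  deltas:
    - [-0.6,0,0,0,0,0,-0.12]
    - [-0.6,0,0,0,0,0,-0.24]
    - [-0.6,0,0,0,0,0,-0.37]
    - [-0.6,0,0,0,0,0,-0.37]
    - [0.4,0,0,0,0,0,-0.37]
    - [0.4,0,0,0,0,0,-0.37]
    - [0.4,0,0,0,0,0,-0.37]
    - [0.4,0,0,0,0,0,-0.37]
    - [0.4,0,0,0,0,0,-0.37]
    - [0.4,0,0,0,0,0,-0.37]
  grip_force: 25

```text
time_s: 5.0
eef_pos: [389.2, 301.1, 15.0]
eef_rot: [1.0, -0.0, -0.002, -0.002]
force: [-1.2, -0.2, 1.1]
width: 44.1
```

Emit:
servo_tool:
  deltas:
    - [0.4,0,0,0,0,0,0]
    - [0.4,0,0,0,0,0,0]
    - [0.4,0,0,2,0,0,0]
    - [0.4,0,0,5,0,0,0]
    - [0.4,0,0,8,0,0,0]
    - [0.4,0,0,10,0,0,0]
    - [0.4,0,0,10,0,0,0]

```text
time_s: 5.58
eef_pos: [391.4, 302.6, 118.5]
eef_rot: [1.0, -0.0, 0.0, -0.004]
force: [0.4, 0.1, -2.8]
width: 43.9
```

```bash
python3 snap.py 3
```

```text
5.68 [389.5 301.2 115.2] [ 1.0e+00 -2.0e-04 -1.7e-03 -2.8e-03] yaw -0.0 [-0.9 -0.3 -2.7] 44.3 q [0.63 0.4  1.99 0.01 0.75 0.62]
```

View pics/side3.png

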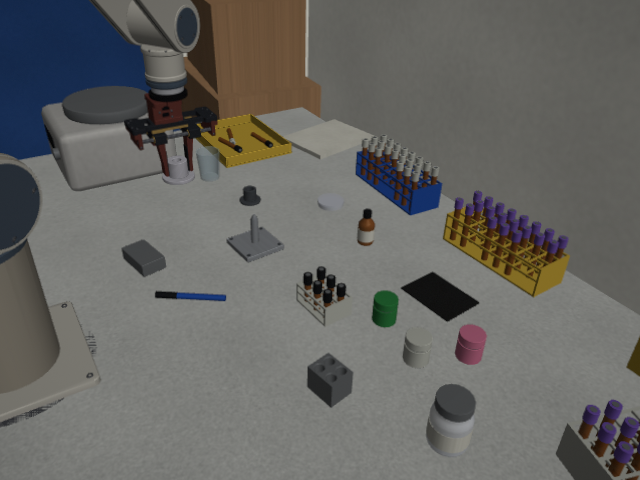

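Hub is held (2.8 N of weight, at side (178,170)). Moving over the stand.

Emit:
servo_tool:
  deltas:
    - [0.4,1,-2,1,0,0,0]
    - [0.4,2.5,-5,1,0,0,0]
    - [0.4,4,-8,1,0,0,0]
    - [0.4,5.5,-11,1,0,0,0]
    - [0.4,7,-14,1,0,0,0]
    - [0.4,8.3,-16.8,1,0,0,0]
    - [0.4,9.15,-18.5,0,0,0,0]
    - [0.4,9.15,-18.5,0,0,0,0]
    - [0.4,9.15,-18.5,0,0,0,0]
    - [0.4,9.15,-18.5,0,0,0,0]

```text
time_s: 6.52
eef_pos: [479.8, 116.3, 114.0]
eef_rot: [1.0, -0.0, -0.003, -0.003]
force: [-0.4, 0.2, -2.0]
width: 43.9
```

```bash
python3 snap.py 4;python3 -c "
import cv2,numpy as np
a=cv2.imread('pics/top4.png');b=cv2.imread('pics/side4.png')
cv2.imwrite('pics/c4.png',cv2.convertScaleAbs(np.hstack([cv2.resize(a[200:320,190:310],None,fx=3.3,fy=3.3),cv2.resize(b[150:270,190:310],None,fx=3.3,fy=3.3,interpolation=cv2.INTER_CUBIC)]),alpha=1.4))"
```

```text
6.62 [480.2 117.  114.7] [ 1.0e+00  4.0e-04 -2.3e-03 -2.7e-03] yaw 0.001 [ 0.4 -0.2 -2.6] 43.8 q [0.21 0.4  1.99 0.01 0.76 0.2 ]
```

View pics/c4.png

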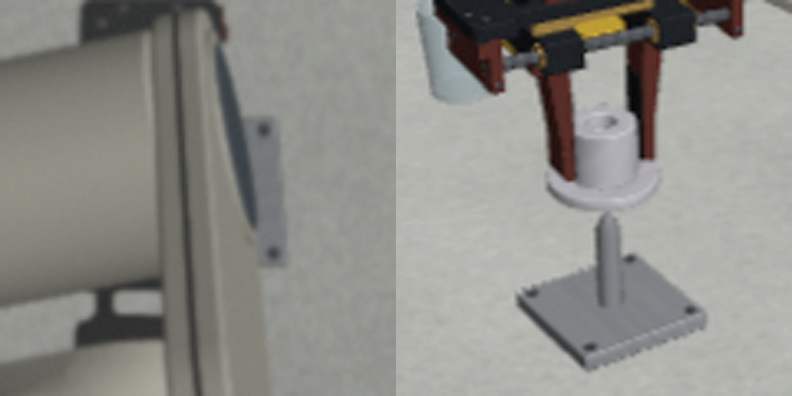

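```bash
cat > m4.py <<'E'
from edge import *
im=cv2.imread("pics/side4.png");S=8
u0,v0,w,h=225,175,62,90
o=cv2.resize(cv2.convertScaleAbs(im[v0:v0+h,u0:u0+w],alpha=1.5),None,fx=S,fy=S,interpolation=cv2.INTER_CUBIC)
def dr(P,col):
    cv2.polylines(o,[np.round((P-[u0,v0]+.5)*S-.5).astype(int)],False,col,1)
th=np.linspace(0,2*np.pi,73)
ci=lambda x,y,r,z:proj("side",np.stack([x+r*np.cos(th),y+r*np.sin(th),0*th+z],1))
X,Y,Z=480.2,117,99.6
for r,z in((35,Z),(35,Z+8),(22,Z+44),(9.5,Z+44)):dr(ci(X,Y,r,z),(0,0,255))
x,y,a=481,116,.08
for r,z in((8,68),(3,78),(8,12)):dr(ci(x,y,r,z),(255,0,0))
k=np.array([[-1,-1],[1,-1],[1,1],[-1,1],[-1,-1]])*45
dr(proj("side",np.stack([x+np.cos(a)*k[:,0]-np.sin(a)*k[:,1],y+np.sin(a)*k[:,0]+np.cos(a)*k[:,1],0*k[:,0]+12],1)),(255,0,0))
cv2.imwrite("pics/m4.png",cv2.resize(o,None,fx=.83,fy=.83,interpolation=cv2.INTER_AREA))
# px per mm at the spigot
b=proj("side",[[x,y,40]])[0]
print("px/mm x",proj("side",[[x+1,y,40]])[0]-b,"y",proj("side",[[x,y+1,40]])[0]-b,"z",proj("side",[[x,y,41]])[0]-b)
E
python3 m4.py
```

```text
px/mm x [ 0.43020025 -0.1251857 ] y [-0.21052073 -0.22221756] z [-0.01814093 -0.4020138 ]
```

View pics/m4.png

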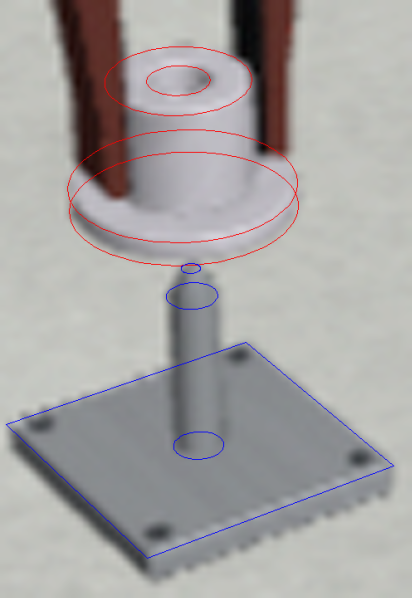

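The hub model (from the TCP) and the spigot model at (481,116) show the same roughly 0.5 px offset, so aligning the TCP to (481,116) should be right. Descending onto the tip.

Emit:
servo_tool:
  deltas:
    - [0.4,0.08,-0.1,-0.5,0,0,0]
    - [0.4,0.08,-0.1,-1,0,0,0]
    - [0.4,0.08,-0.1,-1.5,0,0,0]
    - [0.4,0.08,-0.1,-2,0,0,0]
    - [0.4,0.08,-0.1,-2.4,0,0,0]
    - [0.4,0.08,-0.1,-2.8,0,0,0]
    - [0.4,0.08,-0.1,-2.8,0,0,0]

```text
time_s: 7.2
eef_pos: [480.5, 115.9, 85.8]
eef_rot: [1.0, 0.0, -0.003, -0.003]
force: [-0.8, -0.0, -2.2]
width: 43.9
```

```bash
python3 snap.py 5;python3 -c "
import cv2,numpy as np
b=cv2.imread('pics/side5.png')
cv2.imwrite('pics/c5.png',cv2.convertScaleAbs(cv2.resize(b[170:270,200:300],None,fx=5,fy=5,interpolation=cv2.INTER_CUBIC),alpha=1.4))"
```

```text
7.3 [480.9 116.   86.5] [ 1.0e+00  4.0e-04 -2.5e-03 -2.7e-03] yaw 0.001 [ 0.2 -1.1 -2.3] 44.0 q [0.21 0.45 2.   0.01 0.7  0.2 ]
```

View pics/c5.png

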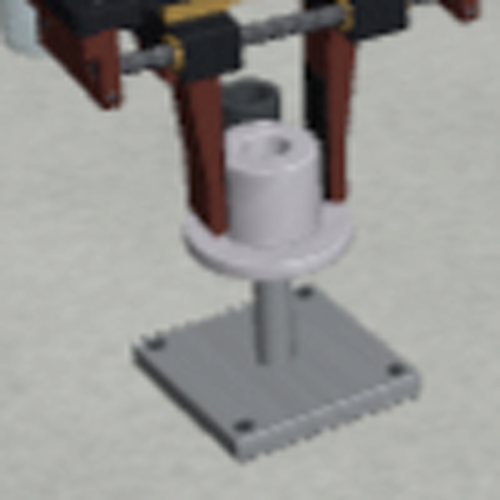

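The spigot is inside the bore with no contact force. Continuing down.

Emit:
servo_tool:
  deltas:
    - [0.4,0,0,-0.5,0,0,0]
    - [0.4,0,0,-1,0,0,0]
    - [0.4,0,0,-1.5,0,0,0]
    - [0.4,0,0,-2,0,0,0]
    - [0.4,0,0,-2,0,0,0]

```text
time_s: 7.72
eef_pos: [480.2, 115.8, 65.4]
eef_rot: [1.0, 0.0, -0.003, -0.003]
force: [0.1, -0.5, -2.8]
width: 44.0
```

Emit:
servo_tool:
  deltas:
    - [0.4,0,0,-0.7,0,0,0]
    - [0.4,0,0,-1.4,0,0,0]
    - [0.4,0,0,-2.1,0,0,0]
    - [0.4,0,0,-2.8,0,0,0]
    - [0.4,0,0,-3.3,0,0,0]
    - [0.4,0,0,-3.6,0,0,0]
    - [0.4,0,0,-3.7,0,0,0]
    - [0.4,0,0,-3.7,0,0,0]

```text
time_s: 8.38
eef_pos: [480.1, 115.8, 28.1]
eef_rot: [1.0, 0.0, -0.004, -0.002]
force: [0.1, 0.1, -2.7]
width: 44.2
```

Emit:
servo_tool:
  deltas:
    - [0.4,0,0,-0.1,0,0,0]
    - [0.4,0,0,-0.15,0,0,0]
    - [0.4,0,0,-0.15,0,0,0]
    - [-0.3,0,0,-0.15,0,0,0]
    - [-0.3,0,0,-0.1,0,0,0]
    - [-0.3,0,0,-0.1,0,0,0]
    - [-0.3,0,0,-0.1,0,0,0]

```text
time_s: 8.97
eef_pos: [480.3, 115.8, 27.3]
eef_rot: [1.0, 0.0, -0.003, -0.003]
force: [-0.3, -1.0, -0.0]
width: 57.3
```

```bash
python3 snap.py 6;python3 -c "
import cv2,numpy as np
b=cv2.imread('pics/side6.png')
cv2.imwrite('pics/c6.png',cv2.convertScaleAbs(cv2.resize(b[170:270,200:300],None,fx=5,fy=5,interpolation=cv2.INTER_CUBIC),alpha=1.4))"
```

```text
9.07 [480.2 115.8  27.2] [ 1.0e+00  4.0e-04 -3.5e-03 -2.5e-03] yaw 0.001 [-0.4 -0.5  1. ] 56.8 q [0.21 0.57 2.01 0.01 0.57 0.2 ]
```

View pics/c6.png

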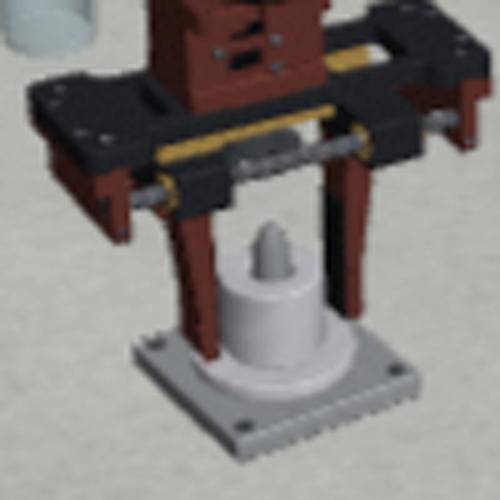

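The hub sits on the plate with the spigot tip protruding. Up and over to the cap.

Emit:
servo_tool:
  deltas:
    - [-0.5,0,0,2,0,0,0]
    - [-0.5,0,0,5,0,0,0]
    - [-0.5,0,0,8.5,0,0,0]
    - [-0.5,0.5,1.2,9.5,0,0,0]
    - [-0.5,2,4.8,9.5,0,0,0]
    - [-0.5,3.5,8.3,9.5,0,0,0]
    - [-0.5,5,11.8,9.5,0,0,0]
    - [-0.5,6.5,15.3,9.5,0,0,0]
    - [-0.5,7.7,18.2,9,0,0,0]
    - [-0.5,7.7,18.2,8,0,0,0]

```text
time_s: 9.9
eef_pos: [560.5, 303.5, 108.5]
eef_rot: [1.0, 0.002, -0.001, -0.004]
force: [0.5, -0.2, 0.2]
width: 65.6
```

```bash
python3 snap.py 7;python3 -c "
import cv2,numpy as np
b=cv2.imread('pics/side7.png');a=cv2.imread('pics/top7.png')
cv2.imwrite('pics/c7.png',cv2.convertScaleAbs(np.hstack([cv2.resize(b[130:290,190:350],None,fx=2.5,fy=2.5,interpolation=cv2.INTER_CUBIC),cv2.resize(a[160:320,120:280],None,fx=2.5,fy=2.5)]),alpha=1.4))"
```

```text
10.0 [555.9 298.  105.2] [ 1.      0.0013 -0.0049 -0.0017] yaw 0.003 [-0.6 -0.9 -1.1] 65.7 q [0.47 0.58 1.68 0.01 0.89 0.46]
```

View pics/c7.png

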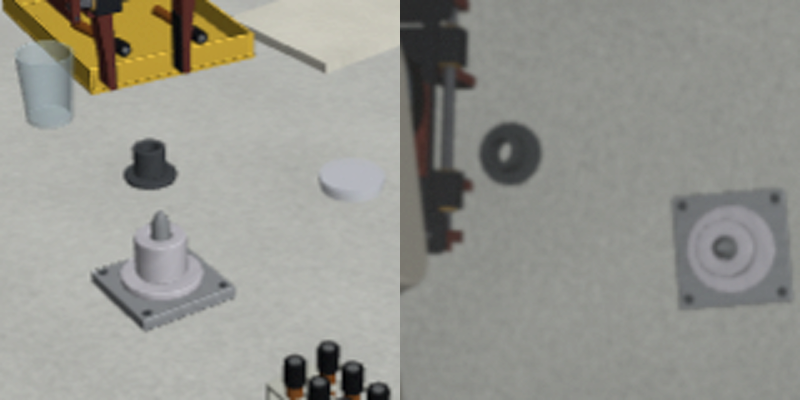

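Emit:
servo_tool:
  deltas:
    - [-0.5,0.1,0,-3,0,0,0]
    - [-0.5,0.1,0,-6,0,0,0]
    - [-0.5,0.1,0,-8.5,0,0,0]
    - [-0.5,0.1,0,-9.3,0,0,0]
    - [-0.5,0.1,0,-9.3,0,0,0]
    - [0.5,0.1,0,-9.3,0,0,0]
    - [0.5,0.1,0,-9.3,0,0,0]
    - [0.5,0.1,0,-9.3,0,0,0]
    - [0.5,0.1,0,-9.3,0,0,0]
    - [0.5,0.1,0,-9.3,0,0,0]
  grip_force: 4

```text
time_s: 10.83
eef_pos: [557.5, 298.3, 13.4]
eef_rot: [1.0, 0.001, -0.004, -0.002]
force: [-0.0, 0.2, 0.5]
width: 36.2
```

Emit:
servo_tool:
  deltas:
    - [0.5,0,0,0,0,0,0]
    - [0.5,0,0,0,0,0,0]
    - [0.5,0,0,0,0,0,0]

```text
time_s: 11.08
eef_pos: [557.5, 298.4, 13.5]
eef_rot: [1.0, 0.001, -0.004, -0.002]
force: [0.1, -0.4, 1.5]
width: 31.3
```

Emit:
servo_tool:
  deltas:
    - [-0.4,0,0,0,0,0,0]
    - [-0.4,0,0,0,0,0,0]
    - [-0.4,0,0,0,0,0,0.1]
    - [-0.4,0,0,0,0,0,0.22]
    - [-0.4,0,0,0,0,0,0.34]
    - [-0.4,0,0,0,0,0,0.46]
    - [-0.4,0,0,0,0,0,0.58]
    - [-0.4,0,0,0,0,0,0.7]
    - [-0.4,0,0,0,0,0,0.82]
    - [-0.4,0,0,0,0,0,0.94]

```text
time_s: 11.92
eef_pos: [557.6, 298.4, 13.5]
eef_rot: [0.89, 0.457, -0.005, -0.0]
force: [0.1, 0.4, 0.9]
width: 61.7
```

Emit:
servo_tool:
  deltas:
    - [-0.4,0,0,0,0,0,0.12]
    - [-0.4,0,0,0,0,0,0.24]
    - [-0.4,0,0,0,0,0,0.36]
    - [-0.4,0,0,0,0,0,0.48]
    - [-0.4,0,0,0,0,0,0.6]
    - [-0.4,0,0,0,0,0,0.64]
    - [0.5,0,0,0,0,0,0.64]
    - [0.5,0,0,0,0,0,0.64]
    - [0.5,0,0,0,0,0,0.64]
    - [0.5,0,0,0,0,0,0.64]
  grip_force: 25

```text
time_s: 12.75
eef_pos: [557.5, 298.4, 13.5]
eef_rot: [0.701, 0.713, -0.004, 0.001]
force: [-0.8, 1.1, -0.3]
width: 38.1
```

Emit:
servo_tool:
  deltas:
    - [0.5,0,0,0,0,0,0]
    - [0.5,0,0,0,0,0,0]
    - [0.5,0,0,0,0,0,0]

```text
time_s: 13.0
eef_pos: [557.5, 298.4, 13.5]
eef_rot: [0.701, 0.713, -0.004, 0.001]
force: [-0.6, 0.6, 0.7]
width: 31.0
```

Emit:
servo_tool:
  deltas:
    - [0.5,0,0,2,0,0,0]
    - [0.5,0,0,5,0,0,0]
    - [0.5,0,0,8,0,0,0]
    - [0.5,0,0,11,0,0,0]
    - [0.5,-1,-2.4,12,0,0,0]
    - [0.5,-2.3,-5.4,12,0,0,0]
    - [0.5,-3.6,-8.5,12,0,0,0]
    - [0.5,-5,-11.8,12,0,0,0]
    - [0.5,-6.4,-15.1,11.5,0,0,0]
    - [0.5,-7.68,-18.2,11,0,0,0]

```text
time_s: 13.83
eef_pos: [479.7, 115.0, 123.6]
eef_rot: [0.701, 0.713, -0.004, 0.002]
force: [0.3, -0.5, -1.8]
width: 31.1
```

Emit:
servo_tool:
  deltas:
    - [0.5,0,0,0,0,0,0]
    - [0.5,0,0,0,0,0,0]

```text
time_s: 14.0
eef_pos: [478.5, 113.5, 123.4]
eef_rot: [0.702, 0.712, -0.005, 0.001]
force: [0.4, 0.1, -1.4]
width: 31.0
```

```bash
python3 snap.py 8;python3 -c "
import cv2,numpy as np
b=cv2.imread('pics/side8.png')
cv2.imwrite('pics/c8.png',cv2.convertScaleAbs(cv2.resize(b[150:270,190:310],None,fx=5,fy=5,interpolation=cv2.INTER_CUBIC),alpha=1.4))"
```

```text
14.1 [480.5 115.4 123.9] [ 0.7014  0.7128 -0.0037  0.0018] yaw 1.587 [ 0.9  0.5 -0.7] 31.1 q [ 0.22  0.39  1.98 -0.01  0.78 -1.36]
```

View pics/c8.png

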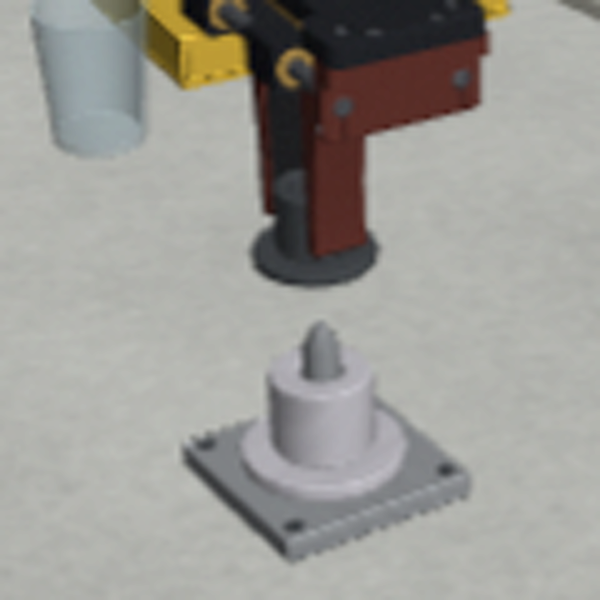

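The cap is centred over the spigot tip (side, about (254,215)) to within about 1 mm. Descending.

Emit:
servo_tool:
  deltas:
    - [0.5,0.04,0.04,-0.8,0,0,0]
    - [0.5,0.04,0.04,-1.6,0,0,0]
    - [0.5,0.04,0.04,-2.4,0,0,0]
    - [0.5,0.04,0.04,-2.9,0,0,0]
    - [0.5,0.04,0.04,-3.4,0,0,0]
    - [0.5,0.04,0.04,-3.9,0,0,0]
    - [0.5,0.04,0.04,-3.9,0,0,0]

```text
time_s: 14.68
eef_pos: [480.2, 115.7, 83.8]
eef_rot: [0.701, 0.713, -0.004, 0.001]
force: [0.6, -0.7, -1.0]
width: 31.2
```

Emit:
servo_tool:
  deltas:
    - [0.5,0,0,-0.4,0,0,0]
    - [0.5,0,0,-0.8,0,0,0]
    - [0.5,0,0,-1.2,0,0,0]
    - [0.5,0,0,-1.4,0,0,0]
    - [0.5,0,0,-1.4,0,0,0]

```text
time_s: 15.1
eef_pos: [480.2, 115.7, 69.6]
eef_rot: [0.701, 0.713, -0.005, 0.001]
force: [0.2, -0.4, -1.5]
width: 31.4
```

Emit:
servo_tool:
  deltas:
    - [0.5,0,0,-0.1,0,0,0]
    - [0.5,0,0,-0.1,0,0,0]
    - [-0.2,0,0,-0.1,0,0,0]
    - [-0.2,0,0,0,0,0,0]
    - [-0.2,0,0,0,0,0,0]
    - [-0.2,0,0,0,0,0,0]
    - [-0.2,0,0,2,0,0,0]
    - [-0.2,0,0,5,0,0,0]
    - [-0.2,0,0,8,0,0,0]
    - [-0.2,0,0,8,0,0,0]

```text
time_s: 15.93
eef_pos: [483.3, 116.4, 154.1]
eef_rot: [0.701, 0.713, -0.001, 0.003]
force: [1.2, 0.0, -0.4]
width: 52.6
```

```bash
python3 snap.py 9;python3 -c "
import cv2,numpy as np
b=cv2.imread('pics/side9.png')
cv2.imwrite('pics/c9.png',cv2.convertScaleAbs(cv2.resize(b[150:270,190:310],None,fx=5,fy=5,interpolation=cv2.INTER_CUBIC),alpha=1.4))"
```

```text
16.03 [481.  115.9 150.6] [ 0.7013  0.7128 -0.0033  0.002 ] yaw 1.587 [-0.8  0.5 -0.8] 52.7 q [ 0.22  0.34  1.97 -0.01  0.84 -1.36]
```

View pics/c9.png

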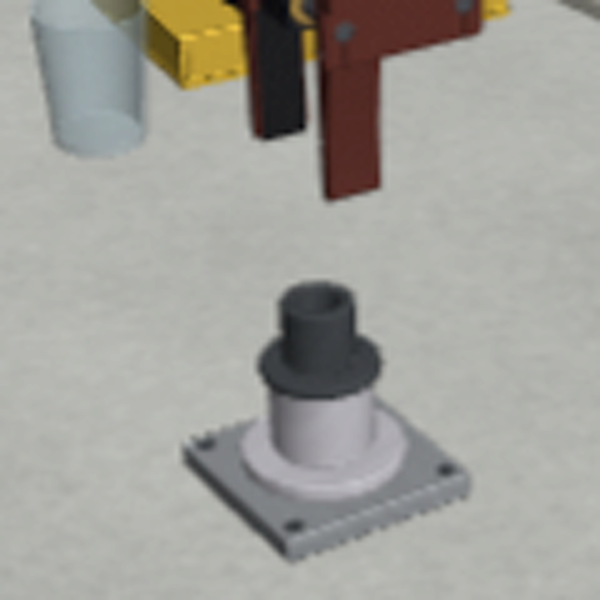

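The cap is seated on the hub and level. Next I measure the rack with a model overlay.

```bash
cat > rk.py <<'E'
from edge import *
ims={c:cv2.imread(f"pics/{c}0.png") for c in("top","side")}
for z in(40,):
  for cs in(("top",),("side",),("top","side")):
    print(cs,z,refine(ims,[500,-123,.08],"box",(60,90,z),cs,6))
x,y,a=500,-123,.08
T=[]
for c,(u0,v0,w,h) in dict(top=(340,220,75,60),side=(285,255,75,75)).items():
    S=5
    o=cv2.resize(cv2.convertScaleAbs(ims[c][v0:v0+h,u0:u0+w],alpha=1.5),None,fx=S,fy=S,interpolation=cv2.INTER_CUBIC)
    for z,col in((40,(0,0,255)),(0,(255,0,0))):
        for P in sil_pts(c,[x,y,a],"box",(60,90,z)): cv2.polylines(o,[np.round((P-[u0,v0]+.5)*S-.5).astype(int)],True,col,1)
    T.append(cv2.copyMakeBorder(o,0,375-o.shape[0],0,10,cv2.BORDER_CONSTANT))
cv2.imwrite("pics/rk.png",np.hstack(T))
E
python3 rk.py
```

```text
('top',) 40 (array([ 4.94329026e+02, -1.23436531e+02,  9.11441138e-02]), np.float64(-7.42564582824707))
('side',) 40 (array([ 5.09106650e+02, -1.18420849e+02, -1.13563082e-01]), np.float64(-11.325272560119629))
('top', 'side') 40 (array([ 5.09308174e+02, -1.21605389e+02,  6.31563236e-02]), np.float64(-18.273536682128906))
```

View pics/rk.png

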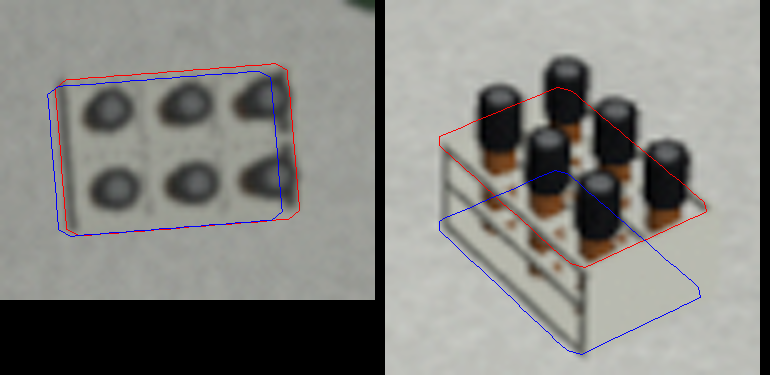

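```bash
cat > rk2.py <<'E'
from h import *
ims={c:cv2.imread(f"pics/{c}0.png") for c in("top","side")}
P=np.array([(567,65),(500,93),(615,105),(549,135),(666,147),(597,176)],float)
P=(P-[385,0]+.5)/5-.5+[285,255]
W=np.array([onz("side",p,63) for p in P]);print(np.round(W,1));print("side c",W.mean(0))
Q=np.array([(115,109),(192,102),(272,97),(120,189),(199,182),(275,177)],float)
Q=(Q+.5)/5-.5+[340,220]
W=np.array([onz("top",p,63) for p in Q]);print(np.round(W,1));print("top c",W.mean(0))
E
python3 rk2.py
python3 - <<'E'
import cv2
a=cv2.imread("pics/top9.png");b=cv2.imread("pics/side9.png")
cv2.imwrite("pics/rkz.png",cv2.convertScaleAbs(cv2.resize(a[225:275,340:410],None,fx=10,fy=10,interpolation=cv2.INTER_CUBIC),alpha=1.5))
E
```

```text
[[ 516.9  -92.5   63. ]
 [ 486.7  -95.1   63. ]
 [ 519.1 -121.9   63. ]
 [ 489.1 -125.2   63. ]
 [ 521.6 -151.8   63. ]
 [ 491.5 -153.5   63. ]]
side c [ 504.14547685 -123.33934485   63.        ]
[[ 514.1  -96.9   63. ]
 [ 516.8 -125.8   63. ]
 [ 518.8 -156.    63. ]
 [ 484.2  -98.6   63. ]
 [ 486.8 -128.3   63. ]
 [ 488.7 -156.9   63. ]]
top c [ 501.56194308 -127.09617274   63.        ]
```

View pics/rkz.png

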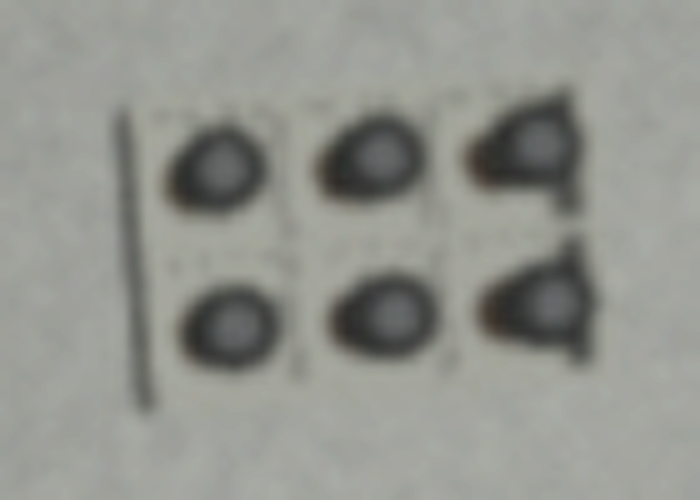

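The rack centre comes out at about (502,-126) with yaw 0.08. So the insert target is (491.5,-5) and the pot target (579,-120). Going for the insert.

Emit:
servo_tool:
  deltas:
    - [-0.9,-0.5,-2.5,0,0,0,-0.12]
    - [-0.9,-1.2,-6.5,0,0,0,-0.24]
    - [-0.9,-1.9,-10.5,0,0,0,-0.36]
    - [-0.9,-2.7,-14.5,0,0,0,-0.48]
    - [-0.9,-3.4,-18.5,0,0,0,-0.6]
    - [-0.9,-4.1,-22.5,0,0,0,-0.72]
    - [-0.9,-4.8,-26.5,0,0,0,-0.84]
    - [-0.9,-5.5,-30.5,0,0,0,-0.96]
    - [-0.9,-6.2,-34.5,0,0,0,-1.08]
    - [-0.9,-6.9,-38,0,0,0,-1.2]

```text
time_s: 16.87
eef_pos: [410.5, -266.0, 149.1]
eef_rot: [0.982, 0.189, -0.005, -0.001]
force: [1.4, -0.2, -0.1]
width: 83.4
```

```bash
python3 snap.py 10
```

```text
16.97 [ 410.7 -268.1  149.3] [ 9.822e-01  1.880e-01 -4.300e-03 -2.000e-04] yaw 0.378 [-0.5  0.8  0. ] 83.6 q [-0.6   0.34  1.97 -0.01  0.84 -0.97]
```

Emit:
servo_tool:
  deltas:
    - [-0.9,-0.44,-2.94,0,0,0,-0.1]
    - [-0.9,-0.44,-2.94,-3,0,0,-0.19]
    - [-0.9,-0.44,-2.94,-6.5,0,0,-0.19]
    - [-0.9,-0.44,-2.94,-10,0,0,-0.19]
    - [-0.9,-0.44,-2.94,-13,0,0,-0.19]
    - [-0.9,-0.44,-2.94,-13.7,0,0,-0.19]
    - [-0.9,-0.44,-2.94,-13.7,0,0,-0.19]
    - [0.3,-0.44,-2.94,-13.7,0,0,-0.19]
    - [0.3,-0.44,-2.94,-13.7,0,0,-0.19]
    - [0.3,-0.44,-2.94,-13.7,0,0,-0.19]
  grip_force: 15

```text
time_s: 17.8
eef_pos: [407.5, -298.1, 13.9]
eef_rot: [0.996, 0.094, -0.003, 0.0]
force: [0.9, 0.1, -0.1]
width: 66.9
```

Emit:
servo_tool:
  deltas:
    - [0.3,0,0,0,0,0,0]
    - [0.3,0,0,0,0,0,0]
    - [0.3,0,0,0,0,0,0]
    - [0.3,0,0,0,0,0,0]
    - [0.3,0,0,0,0,0,0]

```text
time_s: 18.22
eef_pos: [407.6, -298.3, 14.7]
eef_rot: [0.996, 0.094, -0.003, 0.001]
force: [-2.2, 1.0, 8.9]
width: 44.2
```

```bash
python3 snap.py 11;python3 -c "
import cv2,numpy as np
b=cv2.imread('pics/side11.png')
cv2.imwrite('pics/c11.png',cv2.convertScaleAbs(cv2.resize(b[290:430,260:400],None,fx=4,fy=4,interpolation=cv2.INTER_CUBIC),alpha=1.4))"
```

```text
18.32 [ 407.6 -298.3   14.7] [ 9.955e-01  9.420e-02 -2.900e-03  7.000e-04] yaw 0.189 [-2.7  0.9  8.5] 44.2 q [-0.65  0.6   1.99 -0.01  0.56 -0.83]
```

View pics/c11.png

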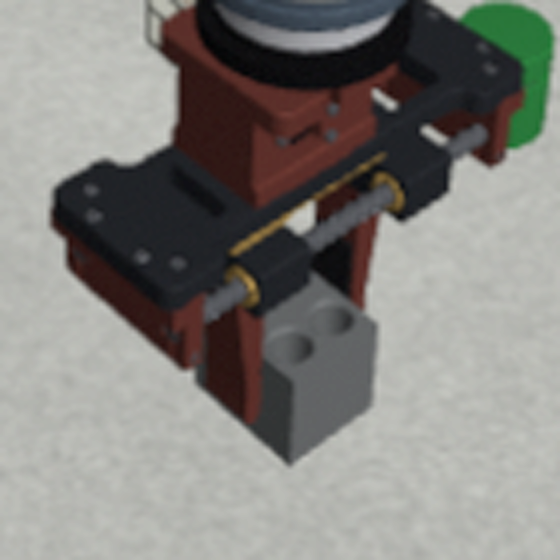

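The insert is gripped across its 44 mm side. Lifting and carrying it.

Emit:
servo_tool:
  deltas:
    - [0.3,0,0,2,0,0,0]
    - [0.3,0,0,5,0,0,0]
    - [0.3,0,0,8,0,0,0]
    - [0.3,0.5,1.5,10,0,0,0]
    - [0.3,1.5,5.2,10.5,0,0,0]
    - [0.3,2.6,9,10.5,0,0,0]
    - [0.3,3.7,13,10.5,0,0,0]
    - [0.3,4.8,17,10.5,0,0,0]
    - [0.3,5.9,20.7,10.5,0,0,0]
    - [0.3,7,24.5,10.5,0,0,0]

```text
time_s: 19.15
eef_pos: [477.7, -51.5, 119.8]
eef_rot: [0.996, 0.094, -0.003, 0.001]
force: [0.3, 0.2, -1.2]
width: 44.1
```

```bash
python3 snap.py 12
```

```text
19.25 [478.8 -48.9 119.8] [ 9.953e-01  9.690e-02 -2.300e-03  4.000e-04] yaw 0.194 [ 0.1 -1.  -1.3] 43.6 q [-0.13  0.38  2.01 -0.    0.76 -0.32]
```

Emit:
servo_tool:
  deltas:
    - [0.3,0.6,2.2,0,0,0,-0.06]
    - [0.3,1.27,4.35,0,0,0,-0.11]
    - [0.3,1.27,4.35,-2.5,0,0,-0.11]
    - [0.3,1.27,4.35,-5,0,0,-0.11]
    - [0.3,1.27,4.35,-7.5,0,0,-0.11]
    - [0.3,1.27,4.35,-9.5,0,0,-0.11]
    - [0.3,1.27,4.35,-10.2,0,0,-0.11]
    - [0.3,1.27,4.35,-10.2,0,0,-0.11]

```text
time_s: 19.92
eef_pos: [490.1, -5.8, 16.4]
eef_rot: [0.999, 0.042, -0.004, 0.0]
force: [-0.2, 0.0, -1.6]
width: 44.1
```

```bash
python3 snap.py 13;python3 -c "
import cv2,numpy as np
b=cv2.imread('pics/side13.png')
cv2.imwrite('pics/c13.png',cv2.convertScaleAbs(cv2.resize(b[180:340,200:360],None,fx=3.6,fy=3.6,interpolation=cv2.INTER_CUBIC),alpha=1.4))"
```

```text
20.02 [491.8  -5.7  18.3] [ 9.991e-01  4.180e-02 -2.300e-03  2.000e-04] yaw 0.084 [ 0.3  0.3 -0.9] 44.1 q [-0.04  0.58  2.02 -0.    0.55 -0.12]
```

View pics/c13.png

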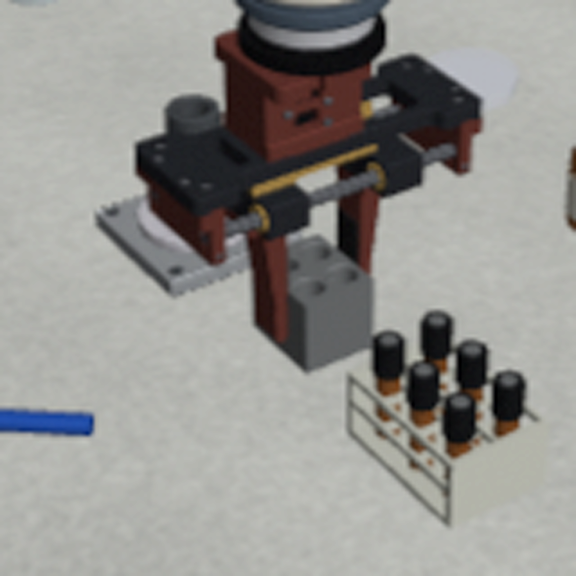

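Emit:
servo_tool:
  deltas:
    - [0.3,0,0,-0.2,0,0,0]
    - [0.3,0,0,-0.35,0,0,0]
    - [0.3,0,0,-0.4,0,0,0]
    - [0.3,0,0,-0.4,0,0,0]
    - [0.3,0,0,-0.4,0,0,0]

```text
time_s: 20.43
eef_pos: [492.0, -5.7, 14.7]
eef_rot: [0.999, 0.042, -0.002, 0.0]
force: [0.0, -0.2, -1.2]
width: 43.9
```

Emit:
servo_tool:
  deltas:
    - [0.3,0,0,-0.1,0,0,0]
    - [0.3,0,0,-0.15,0,0,0]
    - [0.3,0,0,-0.15,0,0,0]

```text
time_s: 20.68
eef_pos: [492.1, -5.7, 14.6]
eef_rot: [0.999, 0.042, -0.002, 0.0]
force: [-5.4, 0.4, 17.3]
width: 43.9
```

Contact with the bench. Releasing and rising.

Emit:
servo_tool:
  deltas:
    - [0.3,0,0,0,0,0,0]
    - [-0.2,0,0,0,0,0,0]
    - [-0.3,0,0,0,0,0,0]
    - [-0.3,0,0,0,0,0,0]
    - [-0.3,0,0,0,0,0,0]
    - [-0.3,0,0,2.5,0,0,0]
    - [-0.3,0,0,6,0,0,0]
    - [-0.3,0,0,10,0,0,0]
    - [-0.3,0,0,12.5,0,0,0]
    - [-0.3,0,0,12.5,0,0,0]

```text
time_s: 21.52
eef_pos: [495.3, -5.8, 144.3]
eef_rot: [0.999, 0.042, 0.003, 0.001]
force: [0.9, 0.6, -0.3]
width: 57.2
```

```bash
python3 snap.py 14;python3 -c "
import cv2,numpy as np
b=cv2.imread('pics/side14.png')
cv2.imwrite('pics/c14.png',cv2.convertScaleAbs(cv2.resize(b[180:340,200:360],None,fx=3.6,fy=3.6,interpolation=cv2.INTER_CUBIC),alpha=1.4))"
```

```text
21.62 [492.6  -5.7 140.3] [ 9.991e-01  4.190e-02 -6.000e-04  4.000e-04] yaw 0.084 [-0.7 -0.2 -0.2] 57.0 q [-0.04  0.35  1.98 -0.    0.81 -0.12]
```

View pics/c14.png

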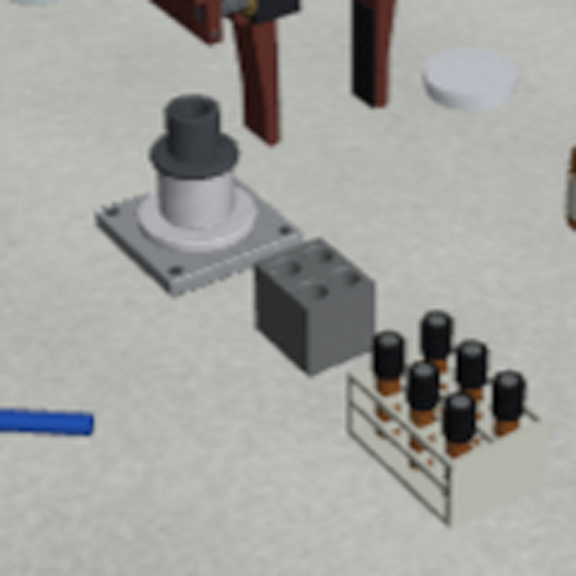

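Emit:
servo_tool:
  deltas:
    - [-0.7,0.6,-2.5,0,0,0,-0.12]
    - [-0.7,1.3,-5.5,0,0,0,-0.24]
    - [-0.7,2,-8.5,0,0,0,-0.36]
    - [-0.7,2.8,-11.7,0,0,0,-0.48]
    - [-0.7,3.5,-14.9,0,0,0,-0.6]
    - [-0.7,4.3,-18.1,0,0,0,-0.72]
    - [-0.7,5,-21.3,0,0,0,-0.84]
    - [-0.7,5.8,-24.5,0,0,0,-0.96]
    - [-0.7,6.5,-27.7,0,0,0,-1.08]
    - [-0.7,7.3,-30.85,0,0,0,-1.2]

```text
time_s: 22.45
eef_pos: [564.4, -315.3, 137.4]
eef_rot: [0.847, -0.532, -0.003, 0.0]
force: [0.5, 0.9, 0.4]
width: 74.5
```

```bash
python3 snap.py 15;python3 -c "
import cv2,numpy as np
b=cv2.imread('pics/side15.png')
cv2.imwrite('pics/c15.png',cv2.convertScaleAbs(cv2.resize(b[200:400,320:520],None,fx=3,fy=3,interpolation=cv2.INTER_CUBIC),alpha=1.4))"
```

```text
22.55 [ 565.6 -318.1  137.8] [ 8.465e-01 -5.324e-01 -1.100e-03  3.000e-04] yaw -1.123 [-0.2 -0.4  0.3] 74.3 q [-0.53  0.56  1.63 -0.    0.96  0.59]
```

View pics/c15.png

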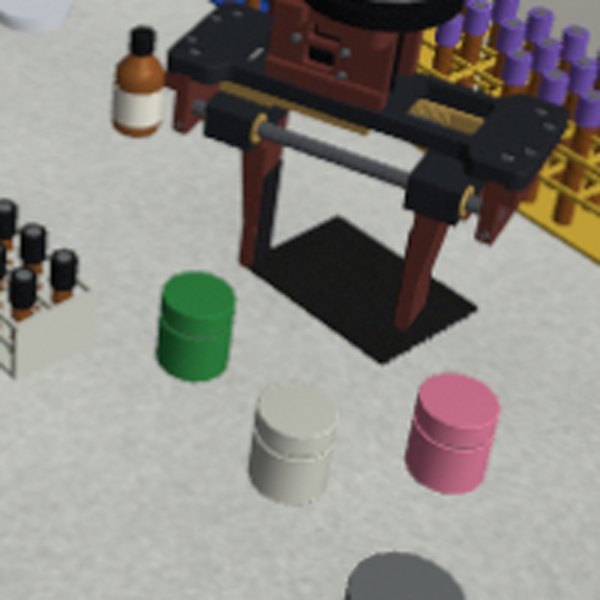

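The white pot is at (290,440) in the crop and clear on both sides. Descending on it.

Emit:
servo_tool:
  deltas:
    - [-0.7,0,0.4,0,0,0,-0.12]
    - [-0.7,0,0.4,0,0,0,-0.24]
    - [-0.7,0,0.4,-2,0,0,-0.37]
    - [-0.7,0,0.4,-5,0,0,-0.37]
    - [-0.7,0,0.4,-8.5,0,0,-0.37]
    - [-0.7,0,0.4,-11.5,0,0,-0.37]
    - [-0.7,0,0.4,-12.6,0,0,-0.37]
    - [-0.7,0,0.4,-12.6,0,0,-0.37]
    - [0.3,0,0.4,-12.6,0,0,-0.37]
    - [0.3,0,0.4,-12.6,0,0,-0.37]
  grip_force: 12

```text
time_s: 23.38
eef_pos: [566.5, -314.4, 13.1]
eef_rot: [0.734, -0.679, -0.0, -0.0]
force: [0.5, -0.4, 0.4]
width: 64.7
```

Emit:
servo_tool:
  deltas:
    - [0.3,0,0,0,0,0,0]
    - [0.3,0,0,0,0,0,0]
    - [0.3,0,0,0,0,0,0]
    - [0.3,0,0,0,0,0,0]
    - [0.3,0,0,0,0,0,0]

```text
time_s: 23.8
eef_pos: [567.3, -314.8, 14.5]
eef_rot: [0.734, -0.679, 0.001, -0.0]
force: [-0.5, 1.1, 7.3]
width: 43.7
```

```bash
python3 snap.py 16;python3 -c "
import cv2,numpy as np
b=cv2.imread('pics/side16.png')
cv2.imwrite('pics/c16.png',cv2.convertScaleAbs(cv2.resize(b[240:400,340:500],None,fx=3,fy=3,interpolation=cv2.INTER_CUBIC),alpha=1.4))"
```

```text
23.9 [ 567.3 -314.8   14.5] [ 7.343e-01 -6.789e-01  7.000e-04 -3.000e-04] yaw -1.492 [0.2 1.1 7.2] 44.0 q [-0.53  0.73  1.66  0.    0.75  0.97]
```

View pics/c16.png

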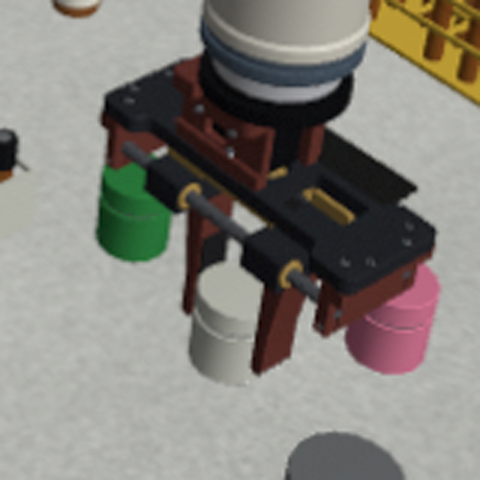

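Gripped at 44 mm. Lifting and carrying it over the green pot to behind the rack.

Emit:
servo_tool:
  deltas:
    - [0.3,0,0,2,0,0,0]
    - [0.3,0,0,5,0,0,0]
    - [0.3,0,0,8.5,0,0,0]
    - [0.3,0,0.5,10,0,0,0]
    - [0.3,0.3,4,10.5,0,0,0]
    - [0.3,0.5,8,10.5,0,0,0]
    - [0.3,0.8,12,10.5,0,0,0]
    - [0.3,1.1,16,10.5,0,0,0]
    - [0.3,1.3,19.5,10.5,0,0,0]
    - [0.3,1.3,19.5,10,0,0,0]

```text
time_s: 24.73
eef_pos: [580.3, -114.2, 114.8]
eef_rot: [0.736, -0.677, 0.0, -0.001]
force: [-0.2, -0.6, -1.3]
width: 43.8
```

Emit:
servo_tool:
  deltas:
    - [0.3,0,0,-1,0,0,0]
    - [0.3,0,0,-1,0,0,0]

```text
time_s: 24.9
eef_pos: [578.9, -113.3, 102.8]
eef_rot: [0.736, -0.677, -0.001, -0.0]
force: [0.2, -0.2, -2.1]
width: 43.8
```

```bash
python3 snap.py 17
```

```text
25.0 [ 579.6 -114.9  103.9] [ 7.355e-01 -6.775e-01 -3.000e-04 -4.000e-04] yaw -1.489 [ 0.4 -0.9 -2.2] 43.8 q [-0.22  0.53  1.78  0.    0.83  1.27]
```

View pics/side17.png

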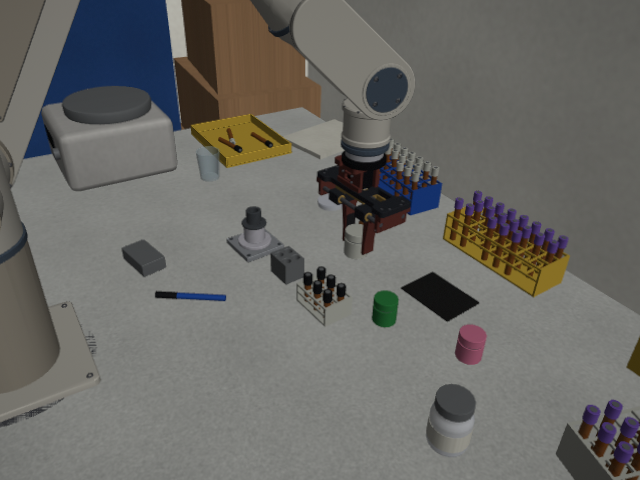

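Emit:
servo_tool:
  deltas:
    - [0.3,0.1,-0.5,-2,0,0,0]
    - [0.3,0.1,-0.5,-4.5,0,0,0]
    - [0.3,0.1,-0.5,-7,0,0,0]
    - [0.3,0.1,-0.5,-8.4,0,0,0]
    - [0.3,0.1,-0.5,-8.7,0,0,0]
    - [0.3,0.1,-0.5,-8.7,0,0,0]

```text
time_s: 25.5
eef_pos: [579.9, -120.7, 16.2]
eef_rot: [0.735, -0.678, -0.001, 0.0]
force: [0.1, 0.3, -0.4]
width: 43.7
```

Emit:
servo_tool:
  deltas:
    - [0.3,0,0,0,0,0,0]
    - [0.3,0,0,0,0,0,0]

```text
time_s: 25.67
eef_pos: [580.8, -121.2, 17.2]
eef_rot: [0.735, -0.678, -0.0, -0.0]
force: [0.2, -0.0, -1.1]
width: 43.8
```

```bash
python3 snap.py 18;python3 -c "
import cv2,numpy as np
b=cv2.imread('pics/side18.png')
cv2.imwrite('pics/c18.png',cv2.convertScaleAbs(cv2.resize(b[200:350,270:420],None,fx=4,fy=4,interpolation=cv2.INTER_CUBIC),alpha=1.4))"
```

```text
25.77 [ 580.7 -121.    17.3] [ 7.350e-01 -6.781e-01 -3.000e-04 -4.000e-04] yaw -1.49 [ 0.8 -0.1 -1.3] 43.6 q [-0.23  0.67  1.79  0.    0.68  1.26]
```

View pics/c18.png

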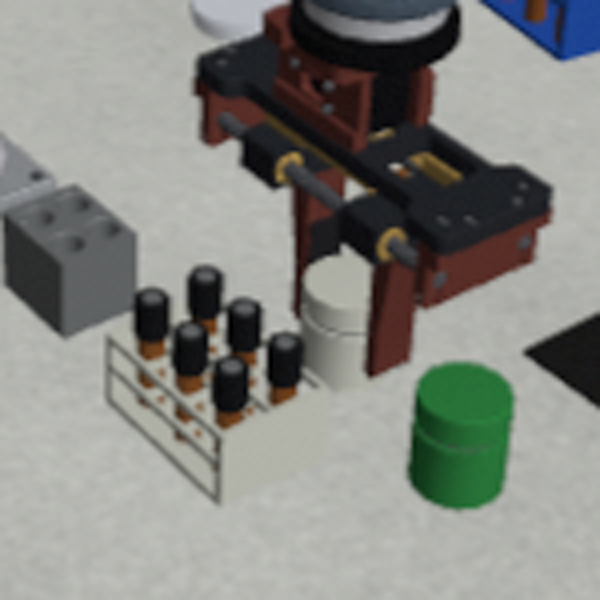

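Emit:
servo_tool:
  deltas:
    - [0.3,0,0.1,-0.15,0,0,0]
    - [0.3,0,0.1,-0.25,0,0,0]
    - [0.3,0,0.1,-0.3,0,0,0]
    - [0.3,0,0.1,-0.3,0,0,0]

```text
time_s: 26.1
eef_pos: [581.0, -119.9, 14.5]
eef_rot: [0.735, -0.678, -0.0, -0.001]
force: [-0.3, 0.8, 1.2]
width: 43.4
```

The pot is touching the bench behind the middle of the rack. Releasing to about 58 mm, clear of the green pot, and rising.

Emit:
servo_tool:
  deltas:
    - [0.2,0,0,0,0,0,0]
    - [-0.3,0,0,0,0,0,0]
    - [-0.3,0,0,0,0,0,0]
    - [-0.3,0,0,0,0,0,0]
    - [-0.3,0,0,0,0,0,0]
    - [-0.3,0,0,2.5,0,0,0]
    - [-0.3,0,0,6,0,0,0]
    - [-0.3,0,0,10,0,0,0]
    - [-0.3,0,0,14,0,0,0]
    - [-0.3,0,0,17,0,0,0]

```text
time_s: 26.93
eef_pos: [581.6, -120.0, 187.7]
eef_rot: [0.735, -0.678, 0.001, -0.001]
force: [0.6, 0.1, -0.1]
width: 57.4
```

Emit:
servo_tool:
  deltas:
    - [-0.3,-2,-4,1,0,0,0]
    - [-0.3,-3,-8,2,0,0,0]
    - [-0.3,-4,-12,3,0,0,0]
    - [-0.3,-5,-16,3,0,0,0]
    - [-0.3,-6,-20,3,0,0,0]
    - [-0.3,-7,-24,3,0,0,0]
    - [-0.3,-8,-28,3,0,0,0]
    - [-0.3,-8,-28,3,0,0,0]

```text
time_s: 27.6
eef_pos: [499.8, -406.0, 217.9]
eef_rot: [0.734, -0.68, 0.002, -0.0]
force: [0.1, 0.5, 0.7]
width: 57.2
```

```bash
python3 snap.py 19
cat > fin.py <<'E'
from edge import *
ims={c:cv2.imread(f"pics/{c}19.png") for c in("top","side")}
for n,(p,k,s) in dict(pot=([579,-120],"rev",[(22,50)]),insert=([491.5,-5,.08],"box",(44,54,45)),green=([578,-209],"rev",[(22,50)])).items():
    for cs in(("top",),("side",)):
        r,f=refine(ims,p,k,s,cs,6);print(n,cs,np.round(r,2))
E
python3 fin.py
```

```text
27.7 [ 500.7 -401.5  217.4] [ 0.7339 -0.6792  0.0008 -0.0012] yaw -1.493 [-0.1 -0.3 -0.4] 56.9 q [-0.7   0.45  1.6   0.    1.09  0.8 ]
pot ('top',) [ 573.74 -114.66]
pot ('side',) [ 578.09 -119.12]
insert ('top',) [ 4.9251e+02 -5.1000e+00  8.0000e-02]
insert ('side',) [ 4.9324e+02 -1.8200e+00  9.0000e-02]
green ('top',) [ 577.76 -208.78]
green ('side',) [ 577.81 -210.6 ]
```

View pics/top19.png

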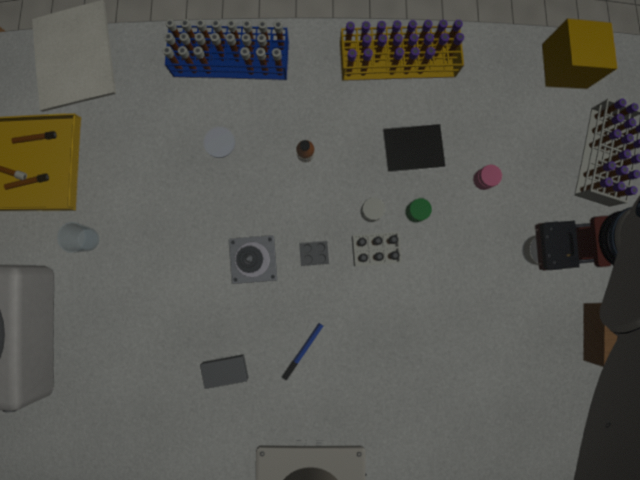

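View pics/side19.png

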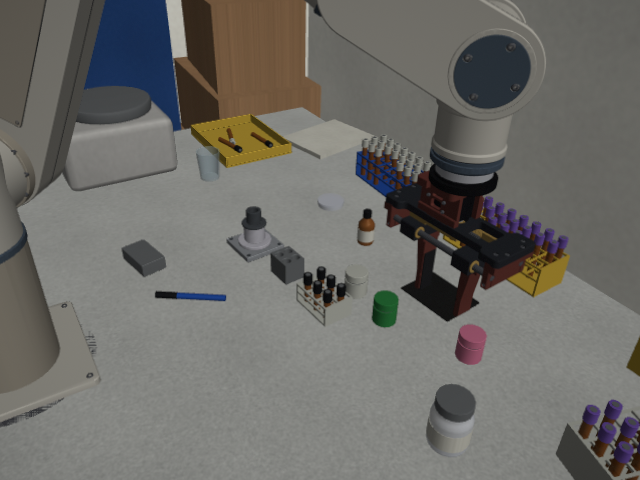

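Everything stands. The top fit for the pot hit its search limit, so I check that one in an enlarged overlay.

Run:
```python
from edge import *
T=[]
for c,(u0,v0) in dict(top=(338,190),side=(295,235)).items():
    im=cv2.imread(f"pics/{c}19.png");w=h=90;S=4.4
    w,h=88,88
    o=cv2.resize(cv2.convertScaleAbs(im[v0:v0+h,u0:u0+w],alpha=1.6),None,fx=S,fy=S,interpolation=cv2.INTER_CUBIC)
    for p,k,s in(([579.2,-119.9],"rev",[(22,50),(22,0)]),([502,-126,.08],"box",(60,90,40)),([502,-126,.08],"box",(60,90,0))):
        for P in sil_pts(c,p,k,s):cv2.polylines(o,[np.round((P-[u0,v0]+.5)*S-.5).astype(int)],True,(0,0,255),1)
    T.append(o)
cv2.imwrite("pics/fin.png",np.hstack(T))
```

```text
(no output)
```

View pics/fin.png

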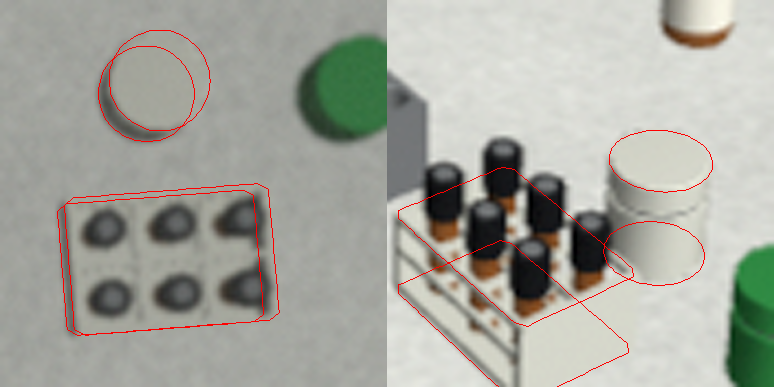

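The overlay agrees: the pot's base circle and the rack outline both fit, giving a gap of about 25 mm at the rack's middle. Handing in.

```bash
python3 -c "
from station import env
print(env.hand_in())"
```

```text
the job is handed in; nothing more can be done
None
```

The rotor parts are laid out as asked, and I handed the job in at about 28 s with the arm clear of everything.

- **Hub:** it went down the spigot flange first without resistance and landed at the height expected for resting on the plate. The spigot tip stood proud of it.
- **Cap:** it sits level on the hub, flange down, on the same spigot.
- **Insert:** it stands upright at about (492, -5). The measured midpoint between stand and rack is (491, -5).
- **Pot:** the all-white pot stands upright at about (579, -120), behind the middle of the rack with a gap of about 25 mm. The overlays in both cameras fit this.
- **Left alone:** the bottle still stands, and I did not touch the green and pink pots.

**Checks that disagreed:**
- The automatic top-view fit of the pot gave (574, -115), at the edge of its search range. I set it aside because the enlarged overlay fits the placed position and the side-camera fit gave (578, -119).
- The side camera reads about 2–4 mm off the top camera for the rack and the insert, shifted the same way for both. The spacing between them is therefore hardly affected.

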